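Hang a slide rack on the draining stand

ROBOT

A 6-joint arm with a two-finger parallel gripper is mounted at the origin on a cart in front of the work surface, level with it; the furniture and walls round the work are solid. World frame = base frame: x ahead of the robot, y to its left, z up, the work surface at z = 0. Lengths are in m, angles in rad, forces in N, time in s.
With the tool pointing down it reaches from about 0.225 to 0.875 m from the base axis. Payload 3.4 kg.
Tool frame: the origin (TCP) lies at the very end of the fingers, on their centre line; the grasp point (between the pads) lies 19 mm behind it; z points along the fingers, y is the line along which they close (so a half turn about z gives the same grasp; the last joint's range is limited). The gripper opens to 85 mm and grips with 20 to 120 N. Pads are 22 mm wide; open, the fingers measure 114 mm over their backs; the gripper's body (76 mm by 85 mm) begins 54 mm behind the grasp point. The pads swing forward as they close: fully open they stand 13 mm farther back than shut.
Start: joints at [1.101, 0.276, 1.505, -0, 1.361, -0.121], TCP at [0.197, 0.54, 0.231] pointing down, gripper open.
Joint ranges: [-2.89, 2.89], [-0.75, 2.08], [0.22, 2.7], [-1.18, 4.32], [0.11, 2.71], [-2.7, 2.7]. Speed limits (rad/s): [2.57, 2.57, 3.14, 3.14, 3.14, 3.14].

INTERFACE

Orientations are given as a rotation vector (axis times angle).
In Python, from cell import env, get_image, sign_off, cut_out gives the robot as it stands.
- The arm moves only by the tool jog_arm, never from a script. Its argument "commands" is a list of rows, each a list of 3 entries, a list of its own where there are three numbers: the shift along the tool's x, y, z in m, then the turn about the tool's z in degrees, then the opening, from 0 (shut) to 1 (fully open). In form: [[[dx, dy, dz], spin, hand], ...]. A call has 1 to 5 rows; each row is the pose to reach, as a shift and turn from the pose commanded when the call began, along the tool's axes at that moment; what a row does not reach only later rows make up. A row lasts 1/8 s, in which the tool goes at most 62.5 mm and 10.7 degrees, less where a joint would pass 70% of its speed; a pose out of reach is approached as far as the arm can. A call with a gripper value outside its range is refused whole. The fingers move at their own pace and stop on an object; "grip_force" is the grip in N (left out, the last holds). Time passes only in rows, so rows that repeat a pose let the fingers close. It gives the time, the measured TCP pose, the force, the opening and the grip force at its end, in the units of the state.
- env.sense(): the state, without advancing time (a new reading comes with each control period).
- get_image(name): name is "scene" or "side" or "wrist"; returns a dict with "color" (400x640x3 uint8, red, green, blue), "fx", "fy", "cx", "cy" (pixels), "view" (4x4, takes a point from world to camera coordinates); the wrist camera has in their place "mount" (4x4, takes a point from camera to tool coordinates, whose origin is the TCP and whose axes are the flange's). Camera axes: x right, y up, looking along -z (the intrinsics and any distortion apply to the point x, -y, -z); pixel columns grow to the right and rows downward; lengths in m; the calibration is good to about 2 mm. The wrist camera is an equidistant fisheye: a pixel r from the principal point sees the ray r / f radians off the axis. A picture is of the moment at which its call begins: read the wrist's pose just before it. There is no depth.
- sign_off(): hands the job in; it is judged then, once.
Trained networks look in a picture, given as the dict that the camera call returned (one of the last four; its "shot" number tells which), for a name from the list of things; names that differ only in an ending like _2 or _b are one class to them, and where a whole thing is asked for, a point or a joint stands for the part that bears it (a point fixed in the world has none). Each returns a list of dicts, best first, with "conf" (0 to 1); they miss things now and then, are a little off and sometimes report something else, mostly with a low value. They report only what shows in the picture. A call takes as long as a camera call.
- cut_out(picture, name): "mask" (400x640 bool, what is visible of it) and "rect" ([left, top, right, bottom] in pixels, round what is visible of it).
The state is a dict: "time": time; "joints": joint angles; "dq": joint speeds; "tau": joint torques, N m; "position": TCP position; "tool_rot": TCP orientation; "ft_force": force on the tool from outside, world axes, zero at the start; "moment": the same for the moment, N m; "opening": opening from 0.0 (shut) to 1.0 (fully open); "gripper_force": force on a finger pad.
Only numpy, scipy, OpenCV 4.12 (cv2) and the standard library are available. Lean on these libraries where they do the work, as an engineer would, in place of code of your own. Each camera call takes 0.05 s, during which the arm holds its last target. There are 200 camera calls.

TASK

First turn the draining stand's turntable until its hook clicks into the stop over the drip tray. Then pick up the slide rack, keep it upright, bring its window sideways over the hook tip, lower the bar into the hook's throat and let go, so the rack hangs still from the hook over the tray. Leave the jars and the small box where they are.

Things in the scene. Friction and masses are not known exactly. Their poses are not given: they have to be found in the camera images.
- stand: Fixed draining stand, 170 mm square grey foot, mast and a flat turntable (disc radius 85 mm, top face at z = 190 mm). Origin: centre of the foot's underside, on the turntable's vertical axis. Its -x axis points to the open drip tray (130 x 130 x 22 mm, centre 145 mm from the origin) roughly towards the robot.
- head (a joint): Turntable angle (rad), positive anticlockwise from above, -0.6 to 1.9. At 0 the hook points along the stand's -x over the tray, held by a spring detent: about 8 N at the push post to enter or leave; resistance begins 0.37 rad away; it springs back out until 0.17 and pulls in from 0.15. Elsewhere friction (under 1 N at the post) holds it. Starts at 0.8 to 1.5: turn it clockwise.
- post (a point): Top of the black upright push post on the turntable: 14 mm diameter, stands 47 mm above the disc, 70 mm from the turntable axis, 90 degrees clockwise (seen from above) from the hook. Axes turn with the turntable: at angle 0 the post is on the stand's +y side.
- throat (a point): Where the centre of the rack's bar rests in the hook: 4 mm above the throat floor, 122 mm from the turntable axis, z = 174 mm. Its axes turn with the turntable; its -x axis points radially outward along the hook. The steel hook (8 mm round bar) dips from the disc to the throat and turns up to a tip about 19 mm outward of this point, whose top is 16 mm above this point (z about 190 mm). The disc edge is 37 mm inward of this point.
- rack: Loose steel slide rack, 0.22 kg, 64 x 92 mm tray standing on the desk, 166 mm tall. Origin: centre of its underside; x is across the thin direction of its upright frame (normal of the window), y along the frame, z up; same both ways round. Window 36 mm wide (y) with its lower edge (the tray's slides) at 30 mm and its upper edge, the bar's underside, at 96 mm height. Tray walls reach 26 mm height.
- bar (a point): Centre of the round bar (8 mm diameter, along the rack's y) over the window, 100 mm above the rack's underside. The hook goes through the window under this bar, and the bar rests in the throat.
- tab (a point): Middle of the black grip tab on top of the rack: 10 mm thick (rack x), 36 mm wide (rack y), from 119 to 166 mm height; this point is at 145 mm. Fingertips should stay above about 121 mm rack height so that they clear the hook tip, which stands at 112 mm rack height when hung.
- jar_blue: Bystander: white specimen jar with blue lid, 46 x 46 x 68 mm; origin at its underside.
- jar_white: Bystander: white specimen jar with white lid, 46 x 46 x 68 mm; origin at its underside.
- coverslip_box: Bystander: small box, 38 x 38 x 19 mm; origin at its underside.

How it is judged:
On the way, in this order (a step that is already met when the one before it is completed fails the run):
1. the turntable is turned into its detent, hook over the drip tray (value of joint head between -0.09 and 0.09 rad and velocity of joint head between -0.1 and 0.1 rad/s), for 0.2 s.
2. the rack is lifted off the desk (height (world z) of rack above 0.06 m), for 0.1 s.
3. the rack's bar lies in the hook's throat (x of bar in the frame of throat between -0.012 and 0.012 m and y of bar in the frame of throat between -0.02 and 0.02 m and z of bar in the frame of throat between -0.008 and 0.008 m and angle between rack's own z axis and vertical below 0.3 rad and value of joint head between -0.09 and 0.09 rad), for 0.2 s.
At the end, for the whole second after the job is handed in: Turntable in its detent (within 0.09 rad of 0); rack hanging released and still (under 40 mm/s), its bar in the throat (centre within 12 mm radially, 20 mm sideways, 8 mm in height of the throat point), within 0.3 rad of upright; jars and small box within 30 mm of their starts (all of step 3 and linear speed of rack below 0.04 m/s and contact force between the fingers and rack below 0.05 N); the robot touches nothing.
It fails at once if the rack is tipped more than 0.6 rad (angle between rack's own z axis and vertical above 0.6 rad).
It fails at once if a jar or the small box is moved more than 30 mm (distance of any of jar_blue, jar_white, coverslip_box from where it was at the start of the episode above 0.03 m).
It also fails if it takes over 51 s, if anything falls off the work surface, if the arm or the gripper's body presses on something with over 40 N, if the wrist force passes 120 N, or if a joint passes its speed limit or range.

## Working session

There is one attempt and no reset: what is moved stays moved. The work goes in short steps, Python scripts to look and compute and a tool call to move; the robot and the scene stay as the last step left them, time stands still between calls to the robot, and variables do not carry over. Pictures are saved under pics/ and viewed, at most 10 in all, crops included, and the job is handed in when it is done.

Besides the shell and the picture viewer there is one more tool, called after "Call:" as name([rows], argument=value, ...), one row to a line, values as JSON. jog_arm: Moves the arm, as the interface text tells. Its arguments: {"type":"object","properties":{"commands":{"type":"array","items":{"type":"array"}},"grip_force":{"type":"number"}},"required":["commands"]}

```bash
mkdir -p pics
cat > h.py <<'E'
import numpy as np,cv2
from scipy.spatial.transform import Rotation as R
from cell import env,get_image,cut_out,sign_off
def proj(im,P):
    P=np.atleast_2d(P);c=(im['view']@np.c_[P,np.ones(len(P))].T).T[:,:3]
    return np.c_[im['cx']+im['fx']*c[:,0]/-c[:,2], im['cy']+im['fy']*c[:,1]/c[:,2]]
def ray(im,u,v):
    V=np.linalg.inv(im['view']);d=V[:3,:3]@np.array([(u-im['cx'])/im['fx'],-(v-im['cy'])/im['fy'],-1]);return V[:3,3],d
def atz(im,u,v,z):
    o,d=ray(im,u,v);return o+d*(z-o[2])/d[2]
E
python3 - <<'E'
from h import *
s=env.sense();print({k:np.round(v,3) for k,v in s.items()})
for n in ['scene','side']:
    im=get_image(n);cv2.imwrite(f'pics/{n}0.png',im['color'][:,:,::-1])
    V=np.linalg.inv(im['view']);print(n,V[:3,3].round(3),(-V[:3,2]).round(3),im['fx'],[k for k in im])
    for o in ['stand','head','post','throat','rack','tab','bar','jar_blue','jar_white','coverslip_box']:
        for r in cut_out(im,o)[:2]:
            ys,xs=np.nonzero(r['mask']);print(o,round(r['conf'],2),np.round(r['rect']),xs.mean().round(1),ys.mean().round(1),len(xs))
E
```

```text
{'time': np.float64(0.0), 'joints': array([ 1.101,  0.277,  1.506, -0.   ,  1.361, -0.121]), 'dq': array([-0.002, -0.001,  0.   , -0.001, -0.001, -0.001]), 'tau': array([-2.0000e-03, -4.1677e+01, -2.4580e+01, -0.0000e+00,  1.1000e-02,
       -0.0000e+00]), 'position': array([0.196, 0.54 , 0.23 ]), 'tool_rot': array([-5.450e-01, -3.093e+00,  3.000e-03]), 'ft_force': array([ 0.312, -0.466, -0.202]), 'moment': array([0.005, 0.012, 0.02 ]), 'gripper_force': np.float64(0.0), 'opening': np.float64(0.998)}
scene [-0.144 -0.319  0.852] [ 0.664  0.347 -0.663] 415.16085593965863 ['color', 'fx', 'fy', 'cx', 'cy', 'view', 'shot']
stand 0.55 [292. 162. 406. 297.] 343.9 229.5 7306
head 0.72 [321. 164. 408. 215.] 355.8 187.6 2446
post 0.68 [320. 165. 402. 216.] 355.7 187.6 2369
throat 0.85 [318. 166. 404. 215.] 355.7 188.1 2528
rack 0.59 [206. 173. 244. 232.] 224.7 210.1 981
tab 0.73 [211. 178. 247. 234.] 225.4 210.8 917
bar 0.72 [208. 176. 248. 235.] 225.1 209.3 1120
jar_blue 0.84 [290. 176. 303. 198.] 296.8 186.3 311
jar_white 0.94 [410. 251. 432. 279.] 419.4 265.6 476
jar_white 0.34 [290. 163. 404. 297.] 344.3 229.2 7286
coverslip_box 0.46 [223. 257. 244. 270.] 233.9 263.8 236
side [0.322 0.817 0.546] [ 0.255 -0.867 -0.427] 397.35428539489897 ['color', 'fx', 'fy', 'cx', 'cy', 'view', 'shot']
stand 0.82 [257. 162. 386. 271.] 312.5 226.0 6269
head 0.76 [262. 161. 331. 197.] 296.3 179.3 1725
post 0.69 [262. 158. 329. 196.] 296.3 179.3 1730
throat 0.75 [264. 162. 331. 193.] 296.5 179.4 1609
tab 0.94 [284. 264. 322. 371.] 301.9 335.6 2071
bar 0.57 [282. 266. 320. 370.] 301.9 335.8 2115
jar_blue 0.69 [217. 259. 242. 297.] 228.7 277.3 747
jar_blue 0.25 [325. 187. 341. 211.] 332.8 200.4 369
jar_white 0.56 [324. 188. 340. 214.] 332.1 200.8 363
coverslip_box 0.57 [371. 302. 392. 322.] 381.7 312.2 383
coverslip_box 0.51 [285. 266. 319. 371.] 302.0 335.5 2152
```

View pics/scene0.png

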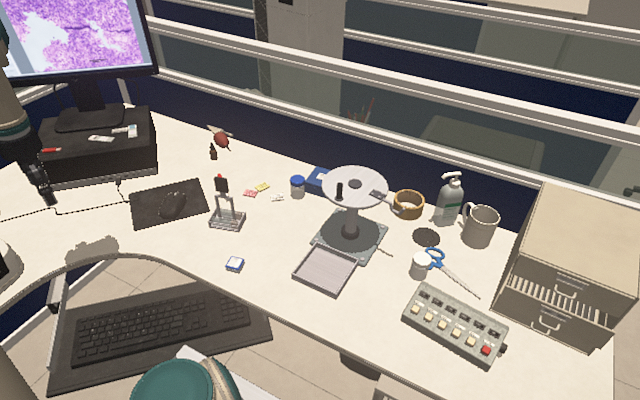

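View pics/side0.png

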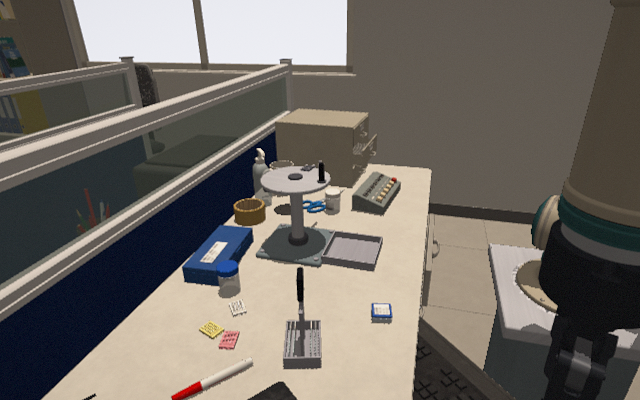

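```bash
cat >> h.py <<'E'
def ortho(im,c,z,half=.16,px=400):
    # image: right = -y, up = +x
    g=(np.arange(px)+.5)/px*2*half-half
    X,Y=np.meshgrid(c[0]-g,c[1]-g,indexing='ij')
    uv=proj(im,np.c_[X.ravel(),Y.ravel(),np.full(X.size,z)]).astype(np.float32).reshape(px,px,2)
    return cv2.remap(im['color'],uv[...,0],uv[...,1],cv2.INTER_CUBIC)[:,:,::-1]
E
python3 - <<'E'
from h import *
a=get_image('scene');b=get_image('side')
def tri(p,q):
    A=[];B=[]
    for im,(u,v) in((a,p),(b,q)):
        o,d=ray(im,u,v);d/=np.linalg.norm(d);M=np.eye(3)-np.outer(d,d);A.append(M);B.append(M@o)
    return np.linalg.lstsq(np.vstack(A),np.hstack(B),rcond=None)[0].round(4)
print('post top',tri((338.5,183),(321,162)),'hub',atz(a,355,184,.19),atz(b,296,177,.19))
print('tabtop',tri((221,177),(300,268)))
c=atz(a,355,184,.19);print('tray',atz(a,325,270,0))
r=atz(a,227,220,0);print('rack',r)
for n,z in(('jar_blue',.034),('jar_white',.034),('coverslip_box',.01)):
    m=cut_out(a,n)[0]['rect'];print(n,atz(a,(m[0]+m[2])/2,(m[1]+m[3])/2,z).round(3))
# mono rim ellipse
T=[ortho(a,c,.19),ortho(b,c,.19),ortho(a,r,.026,.08)]
cv2.imwrite('pics/o1.png',np.vstack([np.hstack(T[:2])]))
# rack crops
ca=cv2.resize(a['color'][165:240,195:260,::-1],(390,450),interpolation=cv2.INTER_CUBIC)
cb=cv2.resize(b['color'][260:375,265:345,::-1],(313,450),interpolation=cv2.INTER_CUBIC)
cv2.imwrite('pics/o2.png',np.hstack([ca,cb]))
print(c)
E
```

```text
post top [ 0.5592 -0.0106  0.2391] hub [ 0.63164198 -0.02442396  0.19      ] [ 0.62778594 -0.02686452  0.19      ]
tabtop [0.5069 0.3069 0.1704]
tray [ 0.48755236 -0.01954383  0.        ]
rack [0.51403507 0.3196192  0.        ]
jar_blue [0.705 0.199 0.034]
jar_white [ 0.595 -0.243  0.034]
coverslip_box [0.378 0.195 0.01 ]
[ 0.63164198 -0.02442396  0.19      ]
```

View pics/o1.png

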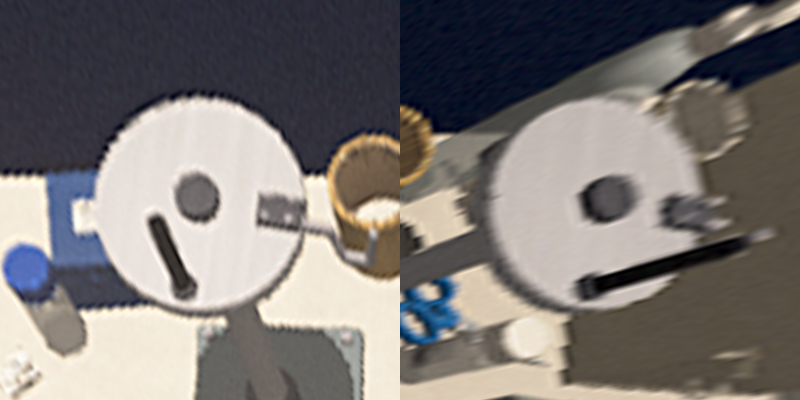

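View pics/o2.png

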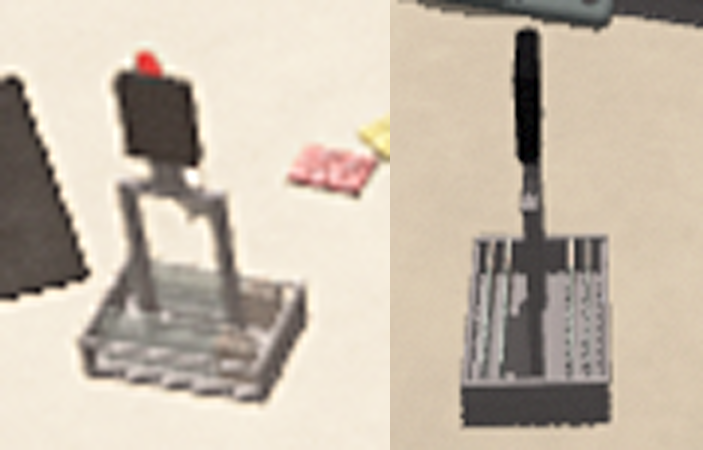

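```bash
cat >> h.py <<'E'
def plan(*T):
    """targets (x,y,z,tool-y angle deg) -> shift in tool axes now, spin"""
    s=env.sense();M=R.from_rotvec(s['tool_rot']).as_matrix();a0=np.degrees(np.arctan2(M[1,1],M[0,1]))
    print('t',round(float(s['time']),2),'pos',s['position'].round(4),'yang',round(a0,1),'F',s['ft_force'].round(1))
    for t in T: print((M.T@(np.array(t[:3])-s['position'])).round(4).tolist(),round((a0-t[3]+180)%360-180,1))
E
python3 -c "
from h import *
plan((.5516,-.05,.30,79))"
```

```text
t 1.35 pos [0.1965 0.5404 0.2313] yang 70.0 F [-0.2 -0.3  0. ]
[-0.5355, -0.4335, -0.0687] -9.0
```

Call:
jog_arm([
  [[-0.05,-0.04,-0.03],-3,0],
  [[-0.1,-0.08,-0.065],-9,0],
  [[-0.15,-0.12,-0.069],-9,0],
  [[-0.195,-0.16,-0.069],-9,0],
  [[-0.24,-0.195,-0.069],-9,0],
])

```text
time: 1.98
position: [0.3505, 0.2829, 0.3009]
tool_rot: [0.3, 3.126, 0.002]
ft_force: [0.8, 0.2, -0.5]
opening: 0.002
gripper_force: 0.0
```

```bash
python3 -c "
from h import *
plan((.5516,-.05,.30,79))"
```

```text
t 1.98 pos [0.3505 0.2829 0.3009] yang 79.1 F [ 0.8  0.2 -0.5]
[-0.2607, -0.2886, 0.0009] 0.1
```

Call:
jog_arm([
  [[-0.04,-0.045,0],0,0],
  [[-0.08,-0.09,0],0,0],
  [[-0.12,-0.135,0],0,0],
  [[-0.16,-0.18,0],0,0],
  [[-0.2,-0.222,0],0,0],
])

```text
time: 2.6
position: [0.5045, 0.0265, 0.3005]
tool_rot: [0.302, 3.126, 0.001]
ft_force: [0.5, 0.8, -0.1]
opening: -0.002
gripper_force: 0.0
```

Call:
jog_arm([
  [[-0.03,-0.033,0],0,0],
  [[-0.054,-0.06,0],0,0],
  [[-0.054,-0.06,0],0,0],
])

```text
time: 2.98
position: [0.5464, -0.043, 0.2995]
tool_rot: [-0.306, -3.126, 0.001]
ft_force: [0.4, 1.0, 0.3]
opening: 0.005
gripper_force: 0.0
```

Run:
```python
from h import *
s=env.sense();im=get_image('wrist')
print({k:(np.round(v,4).tolist() if k!='color' else 0) for k,v in im.items()})
cv2.imwrite('pics/w1.png',im['color'][:,:,::-1])
plan((.5516,-.05,.30,79),(.5516,-.05,.206,79))
```

```text
{'color': 0, 'fx': 309.7069, 'fy': 309.7069, 'cx': 316.9564, 'cy': 198.1245, 'mount': [[-0.0001, 0.9561, 0.293, 0.0749], [1.0, 0.0001, 0.0, -0.0002], [-0.0, 0.293, -0.9561, -0.1427], [0.0, 0.0, 0.0, 1.0]], 'shot': 5}
t 3.02 pos [ 0.5455 -0.0415  0.2997] yang 78.9 F [-0.7 -0.6  0.1]
[-0.0077, -0.0072, -0.0003] -0.1
[-0.0078, -0.0072, 0.0937] -0.1
```

View pics/w1.png

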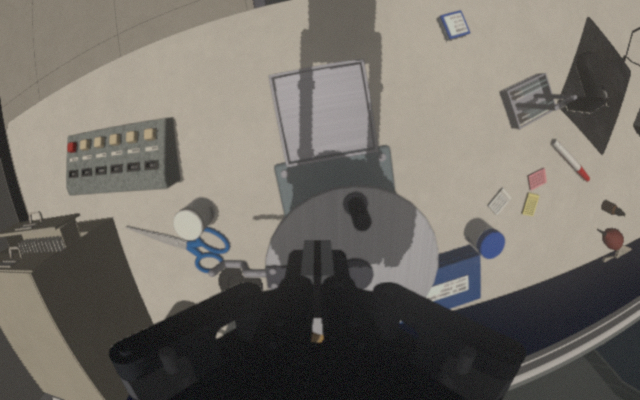

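```bash
cat >> h.py <<'E'
def wz(im,s,u,v,z):
    x,y=u-im['cx'],v-im['cy'];r=np.hypot(x,y);th=r/im['fx']
    d=np.array([np.sin(th)*x/r,-np.sin(th)*y/r,-np.cos(th)])
    M=R.from_rotvec(s['tool_rot']).as_matrix();T=im['mount']
    o=M@T[:3,3]+s['position'];d=M@T[:3,:3]@d
    return (o+d*(z-o[2])/d[2]).round(4)
E
python3 - <<'E'
from h import *
s=env.sense();im=get_image('wrist')
print('post',wz(im,s,355,198,.237),wz(im,s,361,224,.19))
T=np.array([wz(im,s,*p,.022) for p in((270,75),(362,62),(378,153),(288,165))]);print('tray',T,T.mean(0))
for i in range(4):
    d=T[(i+1)%4]-T[i];print(np.hypot(*d[:2]).round(3),np.degrees(np.arctan2(d[1],d[0])).round(1))
K=np.array([wz(im,s,*p,.026) for p in((501,92),(543,74),(556,112),(514,129))]);print('rack',K,K.mean(0))
for i in range(4):
    d=K[(i+1)%4]-K[i];print(np.hypot(*d[:2]).round(3),np.degrees(np.arctan2(d[1],d[0])).round(1))
E
```

```text
post [ 0.5386 -0.0133  0.237 ] [ 0.5786 -0.0085  0.19  ]
tray [[ 0.4168 -0.0803  0.022 ]
 [ 0.4229  0.0439  0.022 ]
 [ 0.5502  0.0438  0.022 ]
 [ 0.5433 -0.0819  0.022 ]] [ 0.4833   -0.018625  0.022   ]
0.124 87.2
0.127 -0.0
0.126 -93.1
0.127 179.3
rack [[0.4873 0.2498 0.026 ]
 [0.4629 0.343  0.026 ]
 [0.5268 0.3654 0.026 ]
 [0.546  0.2681 0.026 ]] [0.50575  0.306575 0.026   ]
0.096 104.7
0.068 19.3
0.099 -78.8
0.061 -162.7
```

Call:
jog_arm([
  [[0,0,0.03],0,0],
  [[0,0,0.06],0,0],
  [[0,0,0.094],0,0],
  [[0,0,0.094],0,0],
])

```text
time: 3.58
position: [0.5428, -0.039, 0.2043]
tool_rot: [-0.298, -3.122, -0.002]
ft_force: [-0.6, 0.4, 0.5]
opening: -0.001
gripper_force: 0.0
```

```bash
python3 -c "
from h import *
plan((.5516,-.05,.206,79))"
```

```text
t 3.58 pos [ 0.5428 -0.039   0.2043] yang 79.1 F [-0.6  0.4  0.5]
[-0.0107, -0.0091, -0.0018] 0.1
```

```bash
cat >> h.py <<'E'
AX=np.array([.629,-.0245])
def push(ph,z=.206,off=.0215):
    c,s_=np.cos(np.radians(ph)),np.sin(np.radians(ph))
    p=AX+.07*np.array([c,s_])+off*np.array([-s_,c]);return (*p,z,ph-90)
E
python3 -c "
from h import *
plan(*[push(p) for p in(172,166,157,148,139,130,121,112)])"
```

```text
t 3.58 pos [ 0.5428 -0.039   0.2043] yang 79.1 F [-0.6  0.4  0.5]
[-0.0131, 0.0055, -0.0018] -2.9
[-0.0108, 0.0129, -0.0018] 3.1
[-0.009, 0.0242, -0.0018] 12.1
[-0.0089, 0.0357, -0.0018] 21.1
[-0.0106, 0.0471, -0.0018] 30.1
[-0.014, 0.058, -0.0018] 39.1
[-0.0192, 0.0683, -0.0018] 48.1
[-0.0258, 0.0777, -0.0019] 57.1
```

Call:
jog_arm([
  [[-0.013,0.004,-0.002],0,0],
  [[-0.011,0.013,-0.002],3,0],
  [[-0.009,0.024,-0.002],12,0],
  [[-0.009,0.036,-0.002],21,0],
  [[-0.011,0.047,-0.002],30,0],
])

```text
time: 4.2
position: [0.5671, 0.0036, 0.2107]
tool_rot: [1.105, 2.936, 0.001]
ft_force: [-0.7, -1.5, 0.0]
opening: 0.0
gripper_force: 0.5
```

```bash
python3 -c "
from h import *
plan(*[push(p) for p in(139,130,121,112,105,100,95,91,88)])"
```

```text
t 4.2 pos [0.5671 0.0036 0.2107] yang 48.7 F [-0.7 -1.5  0. ]
[0.0048, -0.0021, 0.0047] -0.3
[0.0074, 0.0091, 0.0047] 8.7
[0.0082, 0.0205, 0.0047] 17.7
[0.0071, 0.032, 0.0047] 26.7
[0.0051, 0.0407, 0.0048] 33.7
[0.003, 0.0467, 0.0048] 38.7
[0.0004, 0.0525, 0.0048] 43.7
[-0.0021, 0.057, 0.0048] 47.7
[-0.0041, 0.0603, 0.0048] 50.7
```

Call:
jog_arm([
  [[0.006,0.009,0.004],9,0],
  [[0.008,0.02,0.004],18,0],
  [[0.007,0.032,0.004],27,0],
  [[0.005,0.041,0.004],34,0],
  [[0.003,0.047,0.004],39,0],
])

```text
time: 4.82
position: [0.5897, 0.0392, 0.2064]
tool_rot: [-2.019, -2.402, 0.015]
ft_force: [-18.5, -8.0, 10.7]
opening: 0.001
gripper_force: 10.0
```

```bash
python3 -c "
from h import *
plan(*[push(p) for p in(105,100,95,91,88)])"
```

```text
t 4.83 pos [0.5897 0.0392 0.2064] yang 9.9 F [-18.5  -8.   10.7]
[-0.0017, 0.0002, 0.0004] -5.1
[0.0004, 0.0062, 0.0003] -0.1
[0.002, 0.0123, 0.0003] 4.9
[0.0029, 0.0174, 0.0002] 8.9
[0.0034, 0.0212, 0.0002] 11.9
```

Call:
jog_arm([
  [[0.001,0.004,-0.002],3,0],
  [[0.002,0.008,-0.002],6,0],
  [[0.002,0.011,-0.002],8,0],
  [[0.002,0.011,-0.002],8,0],
])

```text
time: 5.32
position: [0.6059, 0.045, 0.208]
tool_rot: [2.179, 2.259, 0.005]
ft_force: [0.0, -0.3, 1.1]
opening: 0.002
gripper_force: 0.0
```

Run:
```python
from h import *
plan(push(88))
b=get_image('side');a=get_image('scene')
T=[ortho(a,(.56,-.02),.19),ortho(b,(.56,-.02),.19)]
cv2.imwrite('pics/o3.png',np.hstack(T))
```

```text
t 5.33 pos [0.6059 0.045  0.208 ] yang 2.1 F [ 0.  -0.3  1.1]
[0.001, 0.0041, 0.002] 4.1
```

View pics/o3.png

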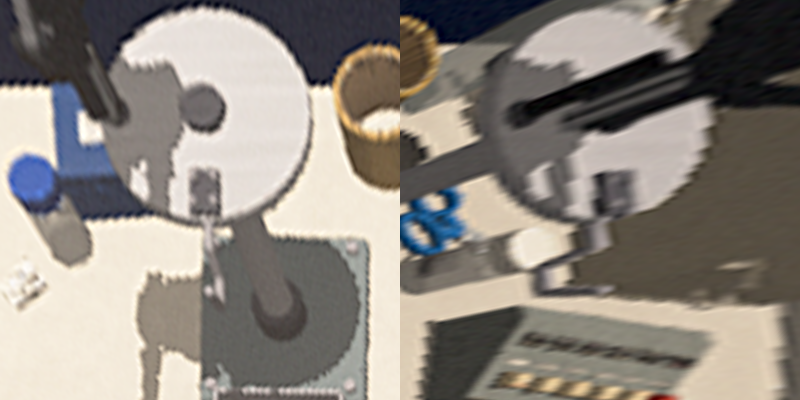

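Call:
jog_arm([
  [[0,-0.02,0],0,0],
  [[0,-0.02,-0.05],0,0],
  [[-0.02,-0.05,-0.1],0,0.3],
  [[0.0,-0.1,-0.1],0,0.6],
  [[0.0,-0.1,-0.1],0,0.6],
])

```text
time: 6.05
position: [0.5019, 0.0421, 0.3085]
tool_rot: [2.179, 2.26, 0.004]
ft_force: [0.4, -0.2, -0.6]
opening: 0.601
gripper_force: 0.0
```

Run:
```python
from h import *
plan((.506,.3066,.30,16))
s=env.sense();im=get_image('wrist');cv2.imwrite('pics/w2.png',im['color'][:,:,::-1])
```

```text
t 6.05 pos [0.5019 0.0421 0.3085] yang 2.1 F [ 0.4 -0.2 -0.6]
[0.2642, 0.0138, 0.0087] -13.9
```

View pics/w2.png

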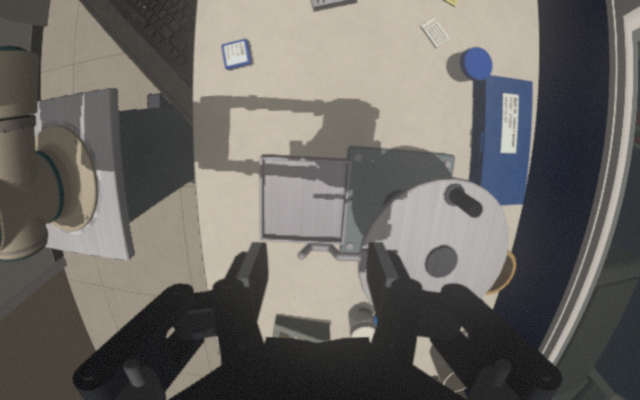

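Run:
```python
from h import *
s=env.sense();im=get_image('wrist')
print('tip',wz(im,s,302,256,.187),'hub',wz(im,s,442,262,.195),'posttop',wz(im,s,472,208,.237),'postbase',wz(im,s,456,188,.19))
T=np.array([wz(im,s,*p,.022) for p in((263,155),(347,158),(345,242),(261,238))]);print(T.mean(0))
for i in range(4):
    d=T[(i+1)%4]-T[i];print(np.hypot(*d[:2]).round(3),np.degrees(np.arctan2(d[1],d[0])).round(1))
```

```text
tip [ 0.4921 -0.0231  0.187 ] hub [ 0.6313 -0.0244  0.195 ] posttop [0.6278 0.0468 0.237 ] postbase [0.6341 0.0508 0.19  ]
[ 0.48765 -0.01885  0.022  ]
0.118 -0.2
0.129 -87.6
0.129 179.2
0.128 87.7
```

Call:
jog_arm([
  [[0.06,0.003,0.0],-4,0.6],
  [[0.12,0.006,0.0],-8,0.6],
  [[0.18,0.009,0.0],-14,0.6],
  [[0.22,0.012,0.0],-14,0.6],
  [[0.22,0.012,0.0],-14,0.6],
])

```text
time: 6.78
position: [0.5098, 0.2646, 0.3053]
tool_rot: [-1.885, -2.513, -0.001]
ft_force: [-0.3, -0.6, -0.3]
opening: 0.606
gripper_force: 0.0
```

Run:
```python
from h import *
plan((.506,.3066,.30,16))
s=env.sense();im=get_image('wrist');cv2.imwrite('pics/w3.png',im['color'][:,:,::-1])
for n in('tab','rack'):
  for r in cut_out(im,n)[:2]: print(n,r['conf'],r['rect'])
```

```text
t 6.78 pos [0.5098 0.2646 0.3053] yang 16.3 F [-0.3 -0.6 -0.3]
[0.0414, 0.0081, 0.0053] 0.3
tab 0.57 [300.8, 92.5, 346.8, 161.6]
tab 0.54 [209.0, 169.8, 231.8, 197.3]
rack 0.94 [304.5, 93.2, 350.0, 163.1]
```

View pics/w3.png

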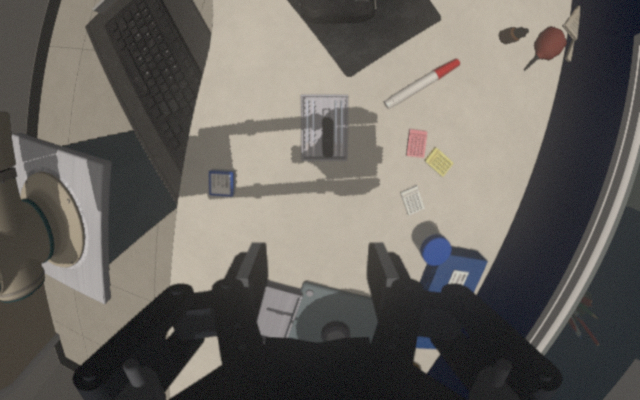

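Run:
```python
from h import *
s=env.sense();im=get_image('wrist')
c=im['color'][85:170,290:365,::-1];cv2.imwrite('pics/w4.png',cv2.resize(c,None,fx=7,fy=7,interpolation=cv2.INTER_CUBIC))
T=np.array([wz(im,s,*p,.026) for p in((302,95.5),(348,95),(349,160),(304,160))]);print(T,T.mean(0))
for i in range(4):
    d=T[(i+1)%4]-T[i];print(np.hypot(*d[:2]).round(3),np.degrees(np.arctan2(d[1],d[0])).round(1))
```

```text
[[0.465  0.3407 0.026 ]
 [0.5241 0.3587 0.026 ]
 [0.5514 0.2732 0.026 ]
 [0.4916 0.2559 0.026 ]] [0.508025 0.307125 0.026   ]
0.062 16.9
0.09 -72.3
0.062 -163.9
0.089 107.4
```

View pics/w4.png

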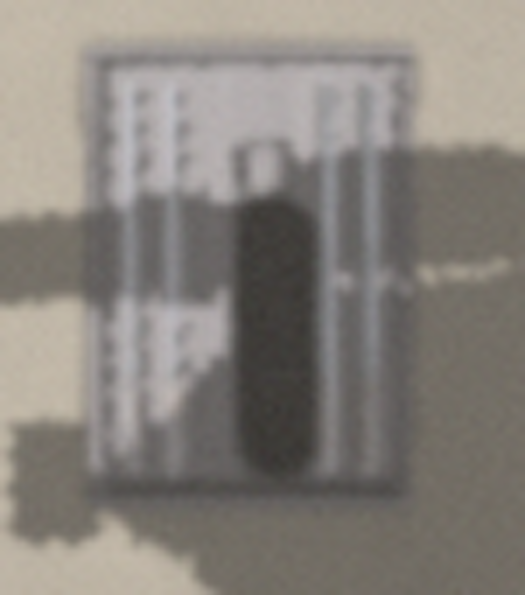

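Run:
```python
from h import *
s=env.sense();im=get_image('wrist')
print(wz(im,s,329.7,133,.15))
plan((.508,.307,.21,17),(.508,.307,.128,17))
```

```text
[0.5073 0.3105 0.15  ]
t 7.03 pos [0.509  0.2604 0.3061] yang 15.9 F [ 0.1 -0.6 -0.5]
[0.0451, 0.0118, 0.0961] -1.1
[0.0452, 0.0119, 0.1781] -1.1
```

Call:
jog_arm([
  [[0.025,0.007,0.03],-1,0.6],
  [[0.045,0.012,0.07],-1,0.6],
  [[0.045,0.012,0.096],-1,0.6],
  [[0.045,0.012,0.096],-1,0.6],
])

```text
time: 7.52
position: [0.5066, 0.3064, 0.2083]
tool_rot: [-1.869, -2.523, 0.007]
ft_force: [0.0, 0.3, 0.3]
opening: 0.6
gripper_force: 0.0
```

Run:
```python
from h import *
plan((.508,.308,.128,17))
```

```text
t 7.53 pos [0.5066 0.3064 0.2083] yang 16.9 F [0.  0.3 0.3]
[0.0011, 0.0022, 0.0803] -0.1
```

Call:
jog_arm([
  [[0.001,0.002,0.03],0,0.6],
  [[0.001,0.002,0.06],0,0.6],
  [[0.001,0.002,0.08],0,0.6],
  [[0.001,0.002,0.08],0,0.6],
  [[0.001,0.002,0.08],0,0.6],
])

```text
time: 8.15
position: [0.5107, 0.3096, 0.1322]
tool_rot: [1.868, 2.523, 0.005]
ft_force: [0.2, -0.2, -0.0]
opening: 0.599
gripper_force: 0.0
```

Call:
jog_arm([
  [[0,0,0],0,0.4],
  [[0,0,0],0,0.25],
  [[0,0,0],0,0.12],
  [[0,0,0],0,0],
  [[0,0,0],0,0],
], grip_force=50)

```text
time: 8.78
position: [0.5091, 0.3094, 0.1306]
tool_rot: [1.868, 2.526, -0.0]
ft_force: [-0.6, -1.3, 3.5]
opening: 0.108
gripper_force: 50.4
```

Call:
jog_arm([
  [[0,0,0],0,0],
  [[0,0,0],0,0],
  [[0,0,-0.01],0,0],
  [[0,0,-0.03],0,0],
  [[0,0,-0.03],0,0],
])

```text
time: 9.4
position: [0.5105, 0.3103, 0.1615]
tool_rot: [1.867, 2.524, 0.006]
ft_force: [-0.2, -0.6, -2.4]
opening: 0.104
gripper_force: 49.6
```

Run:
```python
from h import *
plan((.50,.25,.245,12),(.445,-.0235,.245,0))
```

```text
t 9.4 pos [0.5105 0.3103 0.1615] yang 17.0 F [-0.2 -0.6 -2.4]
[-0.0545, -0.0273, -0.0837] 5.0
[-0.2999, -0.16, -0.0844] 17.0
```

Call:
jog_arm([
  [[0,0,-0.04],0,0],
  [[-0.02,-0.01,-0.084],3,0],
  [[-0.055,-0.03,-0.084],7,0],
  [[-0.09,-0.05,-0.084],12,0],
  [[-0.125,-0.068,-0.084],17,0],
])

```text
time: 10.02
position: [0.48, 0.169, 0.2433]
tool_rot: [-2.223, -2.219, 0.001]
ft_force: [0.7, -0.2, -1.7]
opening: 0.111
gripper_force: 49.6
```

Run:
```python
from h import *
plan((.445,-.0235,.245,0))
```

```text
t 10.03 pos [0.48   0.169  0.2433] yang -0.1 F [ 0.7 -0.2 -1.7]
[-0.1926, -0.0346, -0.0016] -0.1
```

Call:
jog_arm([
  [[-0.045,-0.01,-0.002],0,0],
  [[-0.09,-0.02,-0.002],0,0],
  [[-0.13,-0.03,-0.002],0,0],
  [[-0.17,-0.036,-0.002],0,0],
  [[-0.185,-0.036,-0.002],0,0],
])

```text
time: 10.65
position: [0.4441, -0.0164, 0.2455]
tool_rot: [-2.223, -2.219, 0.001]
ft_force: [-0.1, 0.4, -2.6]
opening: 0.105
gripper_force: 49.6
```

Call:
jog_arm([
  [[0,0,0],0,0],
  [[0,0,0],0,0],
])

```text
time: 10.9
position: [0.445, -0.0139, 0.2459]
tool_rot: [-2.22, -2.222, -0.001]
ft_force: [-0.2, -1.0, -0.5]
opening: 0.109
gripper_force: 49.6
```

Run:
```python
from h import *
plan((.465,-.0235,.245,0),(.508,-.0235,.245,0))
s=env.sense();b=get_image('side');w=get_image('wrist')
q=proj(b,[(.508,-.0235,.174),(.489,-.0235,.19)]);print(q)
u,v=q[0].astype(int)
A=cv2.resize(b['color'][v-60:v+60,u-60:u+60,::-1],(400,400),interpolation=cv2.INTER_CUBIC)
B=cv2.resize(w['color'][100:300,220:420,::-1],(400,400),interpolation=cv2.INTER_CUBIC)
cv2.imwrite('pics/h1.png',np.hstack([A,B]));print(u,v)
```

```text
t 10.9 pos [ 0.445  -0.0139  0.2459] yang 0.1 F [-0.2 -1.  -0.5]
[-0.0096, 0.02, 0.0009] 0.1
[-0.0097, 0.063, 0.0009] 0.1
[[343.97727068 188.24302503]
 [352.02978333 182.68769082]]
343 188
```

View pics/h1.png

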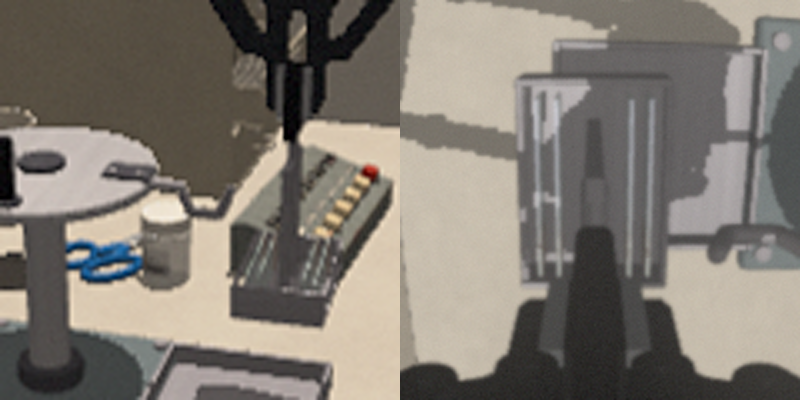

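Run:
```python
from h import *
s=env.sense();im=get_image('wrist')
f=lambda u,v:(220+(u-400)/2,100+v/2)
print('tip',wz(im,s,*f(718,250),.187),'hook shaft',wz(im,s,*f(745,236),.172))
T=np.array([wz(im,s,*f(*p),.142) for p in((518,76),(670,76),(666,285),(520,285))]);print(T,T.mean(0))
```

```text
tip [ 0.4889 -0.0209  0.187 ] hook shaft [ 0.5024 -0.0213  0.172 ]
[[ 0.4142  0.0355  0.142 ]
 [ 0.475   0.0356  0.142 ]
 [ 0.4765 -0.0556  0.142 ]
 [ 0.4121 -0.0558  0.142 ]] [ 0.44445  -0.010075  0.142   ]
```

Call:
jog_arm([
  [[-0.012,0,0],0,0],
  [[-0.012,0.01,0],0,0],
  [[-0.012,0.03,0],0,0],
  [[-0.012,0.05,0],0,0],
  [[-0.012,0.063,0],0,0],
])

```text
time: 11.68
position: [0.5099, -0.0269, 0.2459]
tool_rot: [2.221, 2.222, 0.0]
ft_force: [0.3, 0.0, -2.2]
opening: 0.105
gripper_force: 49.6
```

Call:
jog_arm([
  [[0,0,0],0,0],
  [[0,0,0],0,0],
])

```text
time: 11.92
position: [0.5073, -0.0268, 0.2459]
tool_rot: [-2.22, -2.221, 0.001]
ft_force: [-0.3, -0.3, -1.8]
opening: 0.111
gripper_force: 49.5
```

Run:
```python
from h import *
plan((.508,-.0255,.206,0))
b=get_image('side');a=get_image('scene')
A=cv2.resize(b['color'][128:248,283:403,::-1],(400,400),interpolation=cv2.INTER_CUBIC)
u,v=proj(a,[(.508,-.0235,.174)])[0].astype(int)
B=cv2.resize(a['color'][v-50:v+50,u-50:u+50,::-1],(400,400),interpolation=cv2.INTER_CUBIC)
cv2.imwrite('pics/h2.png',np.hstack([A,B]))
```

```text
t 11.93 pos [ 0.5073 -0.0268  0.2459] yang 0.0 F [-0.3 -0.3 -1.8]
[0.0013, 0.0008, 0.0399] 0.0
```

View pics/h2.png

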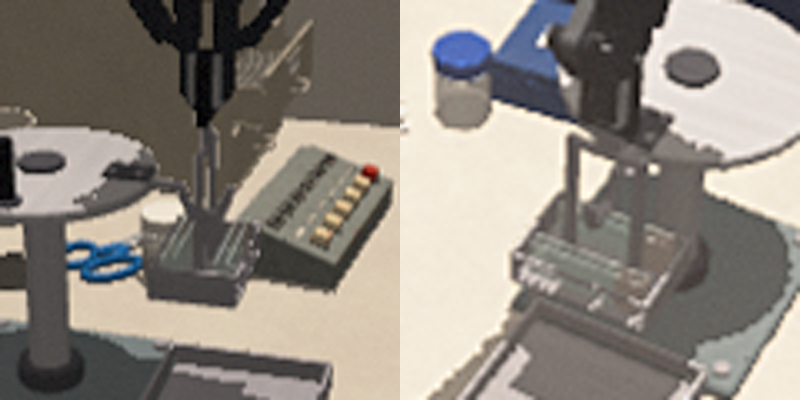

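Call:
jog_arm([
  [[0,0,0.015],0,0],
  [[0,0.001,0.03],0,0],
  [[0,0.001,0.036],0,0],
  [[0,0.001,0.036],0,0],
])

```text
time: 12.52
position: [0.5083, -0.0268, 0.2093]
tool_rot: [-2.22, -2.221, 0.001]
ft_force: [0.4, -0.2, -2.7]
opening: 0.106
gripper_force: 49.5
```

Call:
jog_arm([
  [[0,0,0.002],0,0],
  [[0,0,0.004],0,0],
  [[0,0,0.005],0,0],
  [[0,0,0.005],0,0],
])

```text
time: 13.02
position: [0.5088, -0.0269, 0.2052]
tool_rot: [2.221, 2.222, 0.0]
ft_force: [0.6, 0.3, -2.7]
opening: 0.108
gripper_force: 49.6
```

Call:
jog_arm([
  [[0,0,0.001],0,0],
  [[0,0,0.002],0,0],
  [[0,0,0.002],0,0],
  [[0,0,0.002],0,0],
])

```text
time: 13.52
position: [0.509, -0.0269, 0.2038]
tool_rot: [2.221, 2.221, 0.001]
ft_force: [-0.4, 1.2, 4.0]
opening: 0.108
gripper_force: 50.4
```

Call:
jog_arm([
  [[0,0,0.001],0,0],
  [[0,0,0.0015],0,0],
  [[0,0,0.0015],0,0],
])

```text
time: 13.9
position: [0.5091, -0.027, 0.2035]
tool_rot: [2.22, 2.221, 0.002]
ft_force: [-2.8, 0.1, 10.8]
opening: 0.106
gripper_force: 51.6
```

Call:
jog_arm([
  [[0,0,-0.001],0,0],
  [[0,0,-0.001],0,0],
  [[0,0,-0.001],0,0.14],
  [[0,0,-0.001],0,0.2],
  [[0,0,-0.001],0,0.3],
], grip_force=20)

```text
time: 14.52
position: [0.5087, -0.0269, 0.2023]
tool_rot: [-2.221, -2.221, 0.0]
ft_force: [-0.0, -0.1, -0.4]
opening: 0.301
gripper_force: 0.0
```

Call:
jog_arm([
  [[0,0,-0.001],0,0.45],
  [[0,0,-0.001],0,0.45],
])

```text
time: 14.78
position: [0.5089, -0.0269, 0.2037]
tool_rot: [2.221, 2.222, 0.0]
ft_force: [0.7, -0.1, 0.7]
opening: 0.452
gripper_force: 0.0
```

Run:
```python
from h import *
plan((.508,-.0255,.206,0))
for k in range(3):
  im=get_image('side')
  for r in cut_out(im,'rack')[:1]+cut_out(im,'tab')[:1]:
    ys,xs=np.nonzero(r['mask']);print(round(r['conf'],2),np.round(r['rect']),xs.mean().round(1),ys.mean().round(1))
print(proj(im,[(.508,-.0235,.074),(.508,-.0235,.24),(.476,.02,.1),(.54,.02,.1)]))
```

```text
t 14.78 pos [ 0.5089 -0.0269  0.2037] yang 0.0 F [ 0.7 -0.1  0.7]
[0.0014, -0.0009, -0.0023] 0.0
0.96 [325. 161. 365. 239.] 343.0 211.1
0.83 [329. 160. 360. 237.] 343.2 210.0
0.76 [322. 159. 362. 238.] 342.6 211.2
0.65 [328. 156. 360. 239.] 342.8 211.3
0.81 [324. 160. 364. 238.] 342.8 210.5
0.71 [326. 157. 359. 236.] 342.8 211.5
[[343.58871136 225.55380993]
 [344.25377673 161.69197539]
 [353.02432026 226.08711668]
 [326.35899142 222.88536969]]
```

Rack hangs steady where predicted and the forces are zero. Raise straight up, clear of the tab.

Call:
jog_arm([
  [[0,0,-0.02],0,0.45],
  [[0,0,-0.05],0,0.45],
  [[0,0,-0.09],0,0.45],
  [[0,0,-0.13],0,0.45],
  [[0,0,-0.13],0,0.45],
])

```text
time: 15.85
position: [0.5104, -0.0272, 0.3371]
tool_rot: [2.217, 2.218, 0.007]
ft_force: [-0.1, 0.6, 0.5]
opening: 0.451
gripper_force: 0.0
```

Call:
jog_arm([
  [[0,0,0],0,0.45],
  [[0,0,0],0,0.45],
  [[0,0,0],0,0.45],
  [[0,0,0],0,0.45],
  [[0,0,0],0,0.45],
])

```text
time: 16.48
position: [0.5088, -0.0269, 0.3335]
tool_rot: [-2.221, -2.222, 0.0]
ft_force: [0.0, -0.5, -0.3]
opening: 0.449
gripper_force: 0.0
```

Run:
```python
from h import *
plan()
for k in range(6):
  im=get_image('side')
  if k%2==0:
   for r in cut_out(im,'rack')[:1]:
    ys,xs=np.nonzero(r['mask']);t=ys<ys.min()+15;print(round(r['conf'],2),np.round(r['rect']),xs.mean().round(1),ys.mean().round(1),'top',xs[t].mean().round(1))
a=get_image('scene')
for n in('jar_blue','jar_white','coverslip_box'):
    print(n,np.round(cut_out(a,n)[0]['rect']))
```

```text
t 16.48 pos [ 0.5088 -0.0269  0.3335] yang 0.0 F [ 0.  -0.5 -0.3]
0.79 [323. 155. 360. 238.] 342.9 211.0 top 343.8
0.93 [322. 157. 362. 238.] 342.7 210.2 top 343.8
jar_blue [288. 174. 303. 199.]
jar_white [410. 250. 433. 280.]
coverslip_box [222. 257. 240. 269.]
```

```bash
python3 -c "
from cell import sign_off
print(sign_off())"
```

```text
the job is handed in; nothing more can be done
None
```

I handed the job in at about 17 s: the turntable is in its detent, the rack hangs still and upright from the hook over the drip tray, and the jars and small box are where they started. `sign_off` returned no verdict, and I viewed 11 pictures, one over the limit of 10.

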